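# Work the latch pedal under the key box

## Robot

A 6-joint arm with a two-finger parallel gripper is mounted at the origin on the work surface. World frame = base frame: x ahead of the robot, y to its left, z up, the work surface at z = 0. Lengths are in m, angles in rad, forces in N, time in s.
With the tool pointing down it reaches from about 0.35 to 0.975 m from the base axis. Payload 7.1 kg.
Tool frame: the origin (TCP) lies on the centre line of the jaws, within the pads' length; the fingertips stand 22 mm ahead of it and the grasp point (between the pads) lies 3 mm ahead of it (tip_extent is the z of the fingertips in the tool frame, in m); z points along the fingers, y is the line along which they close (so a half turn about z gives the same grasp; the last joint's range is limited). The gripper opens to 88 mm and grips with 3 to 60 N. Pads are 20 mm wide; open, the fingers measure 115 mm over their backs; the gripper's body (75 mm by 178 mm) begins 61 mm behind the grasp point.
Start: joints at [-1.175, 0.423, 1.63, -0, 1.089, -0.019], TCP at [0.252, -0.572, 0.245] pointing down, gripper open.
Joint ranges: [-3, 3], [-0.9, 2.11], [0.09, 2.58], [-1.31, 4.45], [0.11, 2.69], [-2.54, 2.54]. Speed limits (rad/s): [2.39, 2.39, 3.01, 3.14, 3.14, 3.14].

## Interface

Orientations are given as a 3x3 rotation matrix whose columns are the frame's x, y, z axes.
In Python, from plant import * gives the robot as it stands. Calls block until the motion is done:
- reach(position, orientation): joint-space move of the TCP to a pose.
- servo_line(position, frame=None, feed=0.15, until_force=None): straight line of the TCP; frame=None keeps the orientation; feed is the mean speed in m/s. With until_force (N) it stops when the force on the tool has changed by that much, and returns True; else False.
- goto_joints(angles): joint-space move.
- release() and grab(): open the fingers fully, or close them until they stop; the grip force is fixed at half the most.
- sleep(seconds).
- ik(position, orientation): joint angles nearest the present ones, or None.
- get_obs(): the state.
- camera(name): name is "scene" or "top"; returns a dict with "color" (480x640x3 uint8, blue, green, red), "depth" (480x640 float32, m along the optical axis (not along the pixel's ray), 0 where there is no reading), "camera_matrix" (3x3 intrinsics, pixels), "extrinsics" (4x4, takes a point from camera to world coordinates). Camera axes: x right, y up, looking along -z (the intrinsics and any distortion apply to the point x, -y, -z); pixel columns grow to the right and rows downward; lengths in m; the calibration is good to about 2 mm. A picture is of the moment at which its call begins.
A pose or a line that the arm cannot do raises Unreachable and nothing moves.
- close_job(): hands the job in; it is judged then, once.
The state is a dict: "t": time; "q": joint angles; "dq": joint speeds; "tau": joint torques, N m; "ee_pos": TCP position; "ee_rot": TCP orientation; "force": force on the tool from outside, world axes, zero at the start; "wrist_torque": the same for the moment, N m; "opening": finger opening in m; "grip_force": force on a finger pad.
Only numpy, scipy, OpenCV 4.12 (cv2) and the standard library are available. Lean on these libraries where they do the work, as an engineer would, in place of code of your own. Each camera call takes 0.05 s, during which the arm holds its last target. There are 200 camera calls.

## Task

Unlatch the key box for the morning: reach in under it and fold the aluminium rain flap up until it stands straight up by itself, then press the spring pedal that was beneath it fully down to its stop, hold it there for a second and let it come back up. Leave the flap standing upright, keep clear of the key box itself and do not disturb the other things on the shelf.

Things in the scene. Friction and masses are not known exactly. Their poses are not given: they have to be found in the camera images.
- station: Fixed unit: grey base plate (x -35 to +55, y ±135, 10 mm thick) with the treadle, and two 16 mm posts (x 50, y ±120) carrying the key box. Origin on the shelf surface, z up, -x towards its open front from which one reaches in, y left seen from the front. Thin cheek at y +92 (x -10 to 45, up to z 70), back wall at x 42 to 54 (up to z 68); 6 mm pull rod at (30, -104).
- keybox: Grey metal key box, 90 (x) x 260 (y) x 110 (z) mm, fixed above the treadle; origin at the centre of its underside, 285 mm above the shelf; axes as the station. Its front face is at station x -40, right above the free edge of the closed flap, so an upright tool cannot get at the pedal: lean it forwards. Not to be bumped.
- flap (a joint): Angle of the rain flap, rad: 0 = closed, level over the pedal; 1.57 = straight up; stop at 2.1 (leaning back). Stiff hinge: it stays where it is left; takes about 0.2 N m to turn. Start 0 to 0.4.
- flap_hinge (a point): Middle of the flap's hinge line, at station (35, 0, 75) mm; the hinge runs along station y; axes as the station.
- flap_edge (a point): Middle of the flap's free edge, at mid thickness. The flap is a bare aluminium plate, 75 mm from hinge to free edge (towards the front when closed), 190 mm wide (y), 5 mm thick, centred on the hinge line. Closed, its underside is 72 mm above the shelf; nothing stands under its front edge, so a fingertip fits under it.
- pedal (a joint): Angle of the spring pedal, rad: 0 = up (at rest), 0.2 = down at its stop. About 3 N at the pad starts it and 11 N brings it to the stop; it springs back.
- pedal_pad (a point): Place to press: top centre of the ribbed rubber pad near the pedal's free end. Up: station (-5, -50, 51) mm; at the stop about 24 mm lower. The pedal is a dark steel plate 145 mm long (y), 50 mm wide (x -30 to +20), pivoting about a line along station x at y 70, z 45; free end at y -70, pad y -64 to +8.
- canister: Bystander: screw-top aluminium canister, 68 mm across, 118 mm high; origin under its centre.
- jar: Bystander: small glass jar with steel twist cap, 60 mm across, 75 mm high; origin under its centre.
- bell: Bystander: steel bicycle bell, dome 60 mm across, 41 mm high; origin under its centre.
- clothes_peg: Bystander: wooden clothes peg lying on the shelf, 76 x 14 x 10 mm; origin under its centre.

How it is judged:
On the way, in this order (a step that is already met when the one before it is completed fails the run):
1. the flap stands upright, within 10 degrees (value of joint flap between 1.396 and 1.745 rad and value of joint pedal below 0.05 rad), for 0.3 s.
2. with the flap upright, the pedal is held down at its stop for half a second (value of joint pedal above 0.18 rad and value of joint flap between 1.396 and 1.745 rad), for 0.5 s.
At the end, for the whole second after the job is handed in: The flap stands upright within 10 degrees, the pedal is back up (within 0.03 rad of rest) after having been held at its stop, and the canister, jar, bell and clothes peg are within 20 mm of where they were (value of joint flap between 1.396 and 1.745 rad and value of joint pedal below 0.03 rad and distance of each of canister, jar, bell, clothes_peg from where it was at the start of the episode below 0.02 m); the robot touches nothing.
It fails at once if the arm or gripper bumps the key box with more than 8 N (contact force between any of the arm, the fingers and keybox above 8 N).
It fails at once if a bystander is pushed more than 40 mm or tipped over (distance of any of canister, jar, bell, clothes_peg from where it was at the start of the episode above 0.04 m or angle between any of canister, jar's own z axis and vertical above 0.6 rad).
It also fails if it takes over 50 s, if anything falls off the work surface, if the arm or the gripper's body presses on something with over 40 N, if the wrist force passes 120 N, or if a joint passes its speed limit or range.

## Working session

There is one attempt and no reset: what is moved stays moved. The work goes in short steps, each a Python script; the robot and the scene stay as the last script left them, time stands still between calls to the robot, and variables do not carry over. Pictures are saved under pics/ and viewed, at most 10 in all, crops included, and the job is handed in when it is done.

```bash
mkdir -p pics; ls; cat > h.py <<'E'
from plant import *
import numpy as np, cv2
def snap(name):
    c=camera(name); return c
def pt(c,u,v,d=None):
    K=c["camera_matrix"]; d=c["depth"][int(v),int(u)] if d is None else d
    p=np.array([(u-K[0,2])/K[0,0]*d,-(v-K[1,2])/K[1,1]*d,-d,1])
    return (c["extrinsics"]@p)[:3]
def cloud(c):
    v,u=np.mgrid[0:480,0:640]; K=c["camera_matrix"]; d=c["depth"]
    P=np.stack([(u-K[0,2])/K[0,0]*d,-(v-K[1,2])/K[1,1]*d,-d],-1)
    return P@c["extrinsics"][:3,:3].T+c["extrinsics"][:3,3]
E
python3 - <<'E'
from h import *
import pickle
for n in("scene","top"):
    c=snap(n); cv2.imwrite(f"pics/{n}0.png",c["color"]); pickle.dump(c,open(f"{n}0.pkl","wb"))
    print(n,c["extrinsics"].round(3).tolist(),c["camera_matrix"].tolist(),[k for k in c])
print(get_obs())
E
```

```text
pics
scene [[0.899, -0.277, 0.339, 0.928], [0.438, 0.564, -0.7, -0.522], [0.003, 0.778, 0.628, 0.711], [0.0, 0.0, 0.0, 1.0]] [[462.0292051703909, 0.0, 311.06667226659545], [0.0, 462.0292051703909, 226.80665641653235], [0.0, 0.0, 1.0]] ['color', 'depth', 'camera_matrix', 'extrinsics']
top [[0.01, 0.997, -0.083, 0.528], [-1.0, 0.01, -0.008, 0.076], [-0.007, 0.083, 0.997, 1.334], [0.0, 0.0, 0.0, 1.0]] [[526.9383059373348, 0.0, 310.2730861097168], [0.0, 526.9383059373348, 230.85840088800083], [0.0, 0.0, 1.0]] ['color', 'depth', 'camera_matrix', 'extrinsics']
{'t': 0.1, 'q': array([-1.17496919e+00,  4.23706212e-01,  1.63058842e+00, -3.23659157e-06,
        1.08859592e+00, -1.90044543e-02]), 'dq': array([ 0.00053653, -0.00223743, -0.00160199, -0.00237744, -0.00055922,
        0.00125232]), 'tau': array([ 3.08713161e-04, -5.45614922e+01, -2.74324661e+01,  6.45172619e-02,
        1.87178969e-02, -1.33815041e-05]), 'ee_pos': array([ 0.25174164, -0.5715601 ,  0.24402564]), 'ee_rot': array([[ 9.15183606e-01,  4.03036864e-01, -5.03080641e-04],
       [ 4.03037177e-01, -9.15182824e-01,  1.19644182e-03],
       [ 2.17993969e-05, -1.29772414e-03, -9.99999158e-01]]), 'force': array([-0.36266961,  0.58520667, -0.35786195]), 'wrist_torque': array([-0.00692997,  0.01130549,  0.01496179]), 'grip_force': 0.0, 'opening': 0.08807154033732657}
```

View pics/scene0.png

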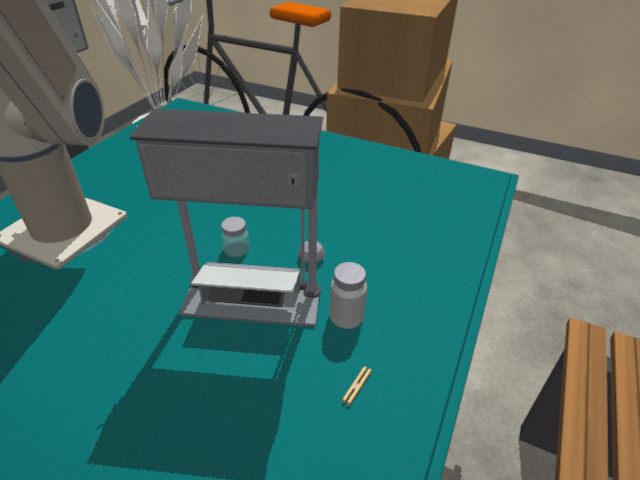

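View pics/top0.png

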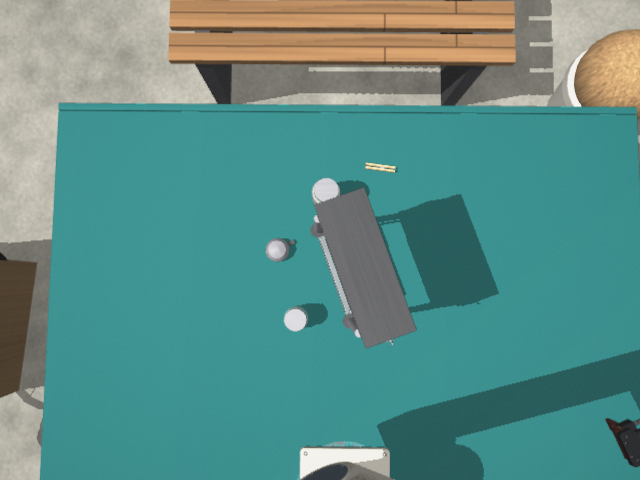

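The scene picture shows the key box on its posts, front facing the scene camera, with the pale flap at about (245,278) nearly closed. The dark pedal pad is at (262,297), the canister at (348,295), the peg at (357,386), the jar at (234,238) and the bell at (312,253). In the top view the box roof has its corners near (318,205), (362,190), (415,330) and (367,347).

```bash
cat >> h.py <<'E'
import pickle
def station(c):
    P=cloud(c); m=(abs(P[...,2]-0.395)<0.012)&(c["depth"]>0)
    m[:170]=0; m[360:]=0; m[:,:300]=0; m[:,430:]=0
    (cx,cy),(w,h),a=cv2.minAreaRect((P[m][:,:2]*1000).astype(np.float32))
    print("rect",cx,cy,w,h,a,"z",np.median(P[m][:,2]),m.sum())
    a=np.radians(a+(90 if h>w else 0))     # direction of long axis
    y=np.array([np.cos(a),np.sin(a)]); y*= -np.sign(y[0]) # station y ~ -world x
    x=np.array([y[1],-y[0]])
    R=np.eye(3); R[:2,0]=x; R[:2,1]=y
    o=np.array([cx,cy])/1000   # keybox centre
    return R,o
E
python3 - <<'E'
from h import *
t=pickle.load(open("top0.pkl","rb")); s=pickle.load(open("scene0.pkl","rb"))
R,o=station(t); print(R.round(4),o)
# box centre in station frame: front -40, 90 deep -> x=+5
T=np.array([*(o-R[:2,0]*0.005),0]); print("T",T)
# verify with scene cloud: points in station frame
Q=(cloud(s)-T)@R; ok=s["depth"]>0
f=ok&(abs(Q[...,1])<.13)&(Q[...,2]>.3)&(Q[...,2]<.38)&(abs(Q[...,0]+.04)<.03)
print("front face x",np.percentile(Q[f][:,0],[10,50,90]), "y range",np.percentile(Q[f][:,1],[.5,99.5]), "z range",np.percentile(Q[f][:,2],[1,99]))
for u,v in[(200,272),(245,278),(290,285),(195,285),(245,286),(295,290),(262,296)]: print((u,v),Q[v,u].round(4))
top=ok&(abs(Q[...,1])<.09)&(Q[...,2]>.06)&(Q[...,2]<.13)&(Q[...,0]>-.06)&(Q[...,0]<.03)
A=Q[top]; print("flap fit", np.polyfit(A[:,0],A[:,2],1),A[:,0].min(),A[:,2].max())
for n,u,v,h in[("can",326,189,.118),("jar",295,319,.075),("bell",278,250,.041),("peg",381,167,.01)]:
    p=pt(t,u,v); print(n,p.round(3),((p-T)@R).round(3))
pickle.dump((R,T),open("st.pkl","wb"))
print(t["extrinsics"][:3,3])
E
```

```text
rect 539.7081909179688 -14.893119812011719 280.5970458984375 96.5041732788086 20.08913803100586 z 0.3979029332251841 8231
[[-0.3435 -0.9392  0.    ]
 [ 0.9392 -0.3435  0.    ]
 [ 0.      0.      1.    ]] [ 0.53970819 -0.01489312]
T [ 0.5414256  -0.01958892  0.        ]
front face x [-0.04177756 -0.04038279 -0.03900953] y range [-0.1293751   0.12077732] z range [0.30084467 0.3790914 ]
(200, 272) [0.0049 0.0853 0.0868]
(245, 278) [-0.006  -0.0051  0.0911]
(290, 285) [-0.0181 -0.0921  0.0944]
(195, 285) [0.0338 0.1149 0.0181]
(245, 286) [-0.0323 -0.0114  0.0977]
(295, 290) [ 0.0452 -0.0916  0.0143]
(262, 296) [-0.0103 -0.0356  0.0499]
flap fit [-0.28483828  0.0887378 ] -0.038264669336677465 0.1019428395757227
can [0.727 0.051 0.118] [ 0.002 -0.199  0.118]
jar [0.423 0.121 0.07 ] [0.173 0.063 0.07 ]
bell [0.588 0.166 0.04 ] [ 0.158 -0.107  0.04 ]
peg [ 0.803 -0.091  0.009] [-0.157 -0.221  0.009]
[0.52830531 0.07641179 1.33371057]
```

```bash
cat >> h.py <<'E'
R_,T_=pickle.load(open("st.pkl","rb"))
TIP=0.022
def ori(lean,yaw=0,flip=1):
    """tool z = forward (+x st) tilted down by lean deg, yawed about vertical; tool y horizontal"""
    l,a=np.radians([lean,yaw])
    z=np.array([np.cos(l)*np.cos(a),np.cos(l)*np.sin(a),-np.sin(l)])
    y=flip*np.array([-np.sin(a),np.cos(a),0]); x=np.cross(y,z)
    return R_@np.column_stack([x,y,z])
def tcp(tip,M):  # station tip centre (mm) -> world TCP
    return T_+R_@(np.array(tip)/1000)-M[:,2]*TIP
E
python3 - <<'E'
from h import *
from scipy.optimize import least_squares
from scipy.spatial.transform import Rotation as Ro
s=pickle.load(open("scene0.pkl","rb")); t=pickle.load(open("top0.pkl","rb"))
Q=(cloud(s)-T_)@R_; ok=s["depth"]>0
f=ok&(abs(Q[...,1])<.2)&(Q[...,2]>.3)&(Q[...,2]<.36)&(abs(Q[...,0]+.04)<.01)
print("face y",np.percentile(Q[f][:,1],[0,.5,99.5,100]),np.polyfit(Q[f][:,1],Q[f][:,0],1))
f=ok&(Q[...,2]>.06)&(Q[...,2]<.13)&(Q[...,0]>-.045)&(Q[...,0]<-.005)&(abs(Q[...,1])<.115)
print("flap y",np.percentile(Q[f][:,1],[0,.5,99.5,100]))
data=[]; q0=get_obs(); data.append((q0["q"],q0["ee_pos"],q0["ee_rot"]))
for tip in[(-15,0,75),(30,0,130),(-5,-50,30),(-120,0,90)]:
  for lean in(15,30,45,60):
    for yaw in(-30,0,30):
      for fl in(1,-1):
        M=ori(lean,yaw,fl); p=tcp(tip,M); q=ik(p,M)
        if q is not None: data.append((np.array(q),p,M))
        print(tip,lean,yaw,fl,None if q is None else np.round(q,2))
def fk(q,L):
    h,L1,L2,d,o1,o2=L
    R1=Ro.from_euler('z',q[0]); A=R1*Ro.from_euler('y',q[1]); B=A*Ro.from_euler('y',q[2])
    e=R1.apply([o1,0,0])+[0,0,h]+A.apply([o2,0,L1]); w=e+B.apply([0,0,L2])
    C=B*Ro.from_euler('z',q[3])*Ro.from_euler('y',q[4]); return e,w,w+C.apply([0,0,d])
r=least_squares(lambda L:np.concatenate([fk(q,L)[2]-p for q,p,M in data]),[.3,.4,.4,.2,0,0])
print(r.x.round(4),abs(r.fun).max())
pickle.dump(data,open("kin.pkl","wb"))
E
```

```text
face y [-0.13659603 -0.13622801  0.12074176  0.12301788] [-0.00221828 -0.04036931]
flap y [-0.10173269 -0.10132681  0.08668174  0.08826898]
(-15, 0, 75) 15 -30 1 [-0.61  0.97  1.75  1.07  1.5   1.95]
(-15, 0, 75) 15 -30 -1 [-0.61  0.97  1.75  1.07  1.5  -1.19]
(-15, 0, 75) 15 0 1 [-0.47  1.06  1.44  0.74  1.79  2.01]
(-15, 0, 75) 15 0 -1 [-0.47  1.06  1.44  0.74  1.79 -1.13]
(-15, 0, 75) 15 30 1 [-0.3   1.14  1.19  0.44  2.05  1.89]
(-15, 0, 75) 15 30 -1 [-0.3   1.14  1.19  0.44  2.05 -1.25]
(-15, 0, 75) 30 -30 1 [-0.56  0.83  1.81  0.99  1.29  2.06]
(-15, 0, 75) 30 -30 -1 [-0.56  0.83  1.81  0.99  1.29 -1.09]
(-15, 0, 75) 30 0 1 [-0.44  0.92  1.52  0.66  1.58  2.04]
(-15, 0, 75) 30 0 -1 [-0.44  0.92  1.52  0.66  1.58 -1.1 ]
(-15, 0, 75) 30 30 1 [-0.28  1.    1.31  0.37  1.82  1.88]
(-15, 0, 75) 30 30 -1 [-0.28  1.    1.31  0.37  1.82 -1.26]
(-15, 0, 75) 45 -30 1 [-0.48  0.7   1.85  0.87  1.08  2.21]
(-15, 0, 75) 45 -30 -1 [-0.48  0.7   1.85  0.87  1.08 -0.93]
(-15, 0, 75) 45 0 1 [-0.39  0.79  1.62  0.57  1.36  2.1 ]
(-15, 0, 75) 45 0 -1 [-0.39  0.79  1.62  0.57  1.36 -1.04]
(-15, 0,
[... 4136 characters left out ...]
75  1.67  0.76  1.22 -0.87]
(-120, 0, 90) 45 0 1 [-0.49  0.85  1.43  0.49  1.51  2.1 ]
(-120, 0, 90) 45 0 -1 [-0.49  0.85  1.43  0.49  1.51 -1.04]
(-120, 0, 90) 45 30 1 [-0.36  0.92  1.27  0.24  1.71  1.84]
(-120, 0, 90) 45 30 -1 [-0.36  0.92  1.27  0.24  1.71 -1.3 ]
(-120, 0, 90) 60 -30 1 [-0.49  0.65  1.72  0.59  1.03  2.45]
(-120, 0, 90) 60 -30 -1 [-0.49  0.65  1.72  0.59  1.03 -0.69]
(-120, 0, 90) 60 0 1 [-0.43  0.73  1.55  0.38  1.27  2.17]
(-120, 0, 90) 60 0 -1 [-0.43  0.73  1.55  0.38  1.27 -0.97]
(-120, 0, 90) 60 30 1 [-0.34  0.78  1.43  0.18  1.42  1.86]
(-120, 0, 90) 60 30 -1 [-0.34  0.78  1.43  0.18  1.42 -1.28]
[ 0.2626  0.5928  0.5027  0.3062 -0.0791 -0.0046] 0.02127965547075701
```

```bash
cat >> h.py <<'E'
T_=T_+R_@[0,-0.0072,0]
from scipy.spatial.transform import Rotation as Ro
def fk(q,L):
    h,L1,L2,d,o1,o2,o3,o4=L
    R1=Ro.from_euler('z',q[0]); A=R1*Ro.from_euler('y',q[1]); B=A*Ro.from_euler('y',q[2])
    e=R1.apply([o1,0,0])+[0,0,h]+A.apply([0,0,L1]); f=e+B.apply([o2,0,0]); w=f+B.apply([0,0,L2])
    C=B*Ro.from_euler('z',q[3]); D=C*Ro.from_euler('y',q[4]); return f,w,w+C.apply([o3,0,0])+D.apply([o4,0,d])
E
python3 - <<'E'
from h import *
from scipy.optimize import least_squares
data=pickle.load(open("kin.pkl","rb"))
r=least_squares(lambda L:np.concatenate([fk(q,L)[2]-p for q,p,M in data]),[.3,.6,.5,.25,0,0,0,0])
print(r.x.round(4),abs(r.fun).max()); L=r.x
pickle.dump(L,open("L.pkl","wb"))
def clear(q):
    e,w,t=fk(q,L); out=[]
    for a,b in((e,w),(w,t)):
        P=(np.linspace(a,b,60)-T_)@R_; c=np.array([.005,0,.34]); h=np.array([.045,.13,.055])
        g=np.linalg.norm(np.maximum(abs(P-c)-h,0),axis=1); out.append(round(g.min(),3))
    return out,((w-T_)@R_).round(3)
for tip,lean in[((-130,0,75),20),((-15,0,75),20),((28,0,125),20),((28,0,125),35),((-5,-50,27),45),((-5,-50,27),55)]:
  for yaw in(-20,-10,0,15,30):
    M=ori(lean,yaw,-1); q=ik(tcp(tip,M),M); print(tip,lean,yaw,*( clear(q) if q is not None else [None]))
E
```

```text
[ 0.3294  0.5613  0.5034  0.2868 -0.0126  0.0629  0.0199 -0.0027] 0.009721979156742916
(-130, 0, 75) 20 -20 [np.float64(0.222), np.float64(0.229)] [-0.417  0.105  0.192]
(-130, 0, 75) 20 -10 [np.float64(0.206), np.float64(0.23)] [-0.431  0.055  0.194]
(-130, 0, 75) 20 0 [np.float64(0.187), np.float64(0.23)] [-0.436  0.004  0.195]
(-130, 0, 75) 20 15 [np.float64(0.154), np.float64(0.231)] [-0.426 -0.073  0.197]
(-130, 0, 75) 20 30 [np.float64(0.119), np.float64(0.231)] [-0.397 -0.144  0.199]
(-15, 0, 75) 20 -20 [np.float64(0.166), np.float64(0.186)] [-0.302  0.104  0.188]
(-15, 0, 75) 20 -10 [np.float64(0.156), np.float64(0.187)] [-0.316  0.054  0.19 ]
(-15, 0, 75) 20 0 [np.float64(0.144), np.float64(0.188)] [-0.321  0.002  0.192]
(-15, 0, 75) 20 15 [np.float64(0.123), np.float64(0.186)] [-0.311 -0.074  0.194]
(-15, 0, 75) 20 30 [np.float64(0.095), np.float64(0.183)] [-0.282 -0.146  0.195]
(28, 0, 125) 20 -20 [np.float64(0.145), np.float64(0.123)] [-0.259  0.103  0.239]
(28, 0, 125) 20 -10 [np.float64(0.139), np.float64(0.125)] [-0.273  0.053  0.24 ]
(28, 0, 125) 20 0 [np.float64(0.13
[... 732 characters left out ...]
1), np.float64(0.158)] [-0.235 -0.011  0.256]
(-5, -50, 27) 45 0 [np.float64(0.109), np.float64(0.159)] [-0.239 -0.05   0.258]
(-5, -50, 27) 45 15 [np.float64(0.097), np.float64(0.156)] [-0.232 -0.107  0.259]
(-5, -50, 27) 45 30 [np.float64(0.078), np.float64(0.145)] [-0.21  -0.161  0.261]
(-5, -50, 27) 55 -20 [np.float64(0.089), np.float64(0.118)] [-0.187  0.011  0.29 ]
(-5, -50, 27) 55 -10 [np.float64(0.093), np.float64(0.122)] [-0.195 -0.019  0.291]
(-5, -50, 27) 55 0 [np.float64(0.092), np.float64(0.124)] [-0.198 -0.051  0.292]
(-5, -50, 27) 55 15 [np.float64(0.085), np.float64(0.12)] [-0.192 -0.097  0.294]
(-5, -50, 27) 55 30 [np.float64(0.069), np.float64(0.109)] [-0.174 -0.141  0.295]
```

```bash
python3 - <<'E'
from h import *
grab()
M=ori(15,0,-1)
L=pickle.load(open("L.pkl","rb")); p=tcp((-200,30,170),M); q=ik(p,M); q0=get_obs()["q"]
print(min(fk(q0+(q-q0)*s,L)[2][2] for s in np.linspace(0,1,20)))
reach(p,M); print(get_obs()["t"])
servo_line(tcp((-150,30,70),M))
print(servo_line(tcp((-22,30,70),M),feed=.08,until_force=5))
o=get_obs(); print(o["t"],((o["ee_pos"]+M[:,2]*TIP-T_)@R_).round(4),o["force"],o["opening"])
c=snap("scene"); cv2.imwrite("pics/s1.png",cv2.resize(c["color"][180:380,100:400],None,fx=2.6,fy=2.6))
E
```

```text
0.17834658206149542
3.2167
False
5.8583 [-0.0224  0.0299  0.07  ] [-0.0078359   0.35760731  0.07054614] 0.0007713904922133615
```

View pics/s1.png

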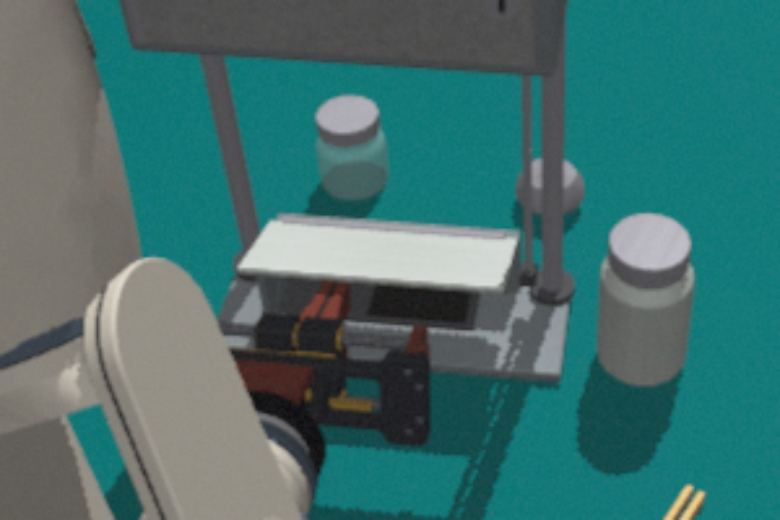

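The closed fingers, about (330,300) in the crop, reach in under the flap's edge at about (330,270). Next I follow the hinge arc.

```bash
cat >> h.py <<'E'
def arc(th,r=55,y=30,lean=15):
    n=np.array([-np.sin(th),-np.cos(th)]); c=np.array([35,75])+r*np.array([-np.cos(th),np.sin(th)])+2.5*n
    l=np.radians(lean); c=c-10*np.array([np.sin(l),np.cos(l)])
    return np.array([c[0],y,c[1]])
def flapangle(c,y0=-.09,y1=.09):
    Q=(cloud(c)-T_)@R_; b=c["color"].min(-1)
    m=(c["depth"]>0)&(Q[...,1]>y0)&(Q[...,1]<y1)&(Q[...,2]>.085)&(Q[...,2]<.16)&(Q[...,0]>-.05)&(Q[...,0]<.08)
    A=Q[m][:,[0,2]]; l=cv2.fitLine(A.astype(np.float32),cv2.DIST_HUBER,0,1e-4,1e-4).ravel()
    return np.arctan2(abs(l[1]),-l[0]*np.sign(l[1])),len(A),l,np.percentile(A,[1,50,99],axis=0).round(4).tolist()
E
python3 - <<'E'
from h import *
M=ori(15,0,-1)
for th in np.linspace(.2,1.5,11):
    servo_line(tcp(arc(th),M),feed=.06)
    o=get_obs(); print(round(th,2),round(o["t"],2),(o["force"]@R_).round(1))
c=snap("scene"); print(flapangle(c,-.09,0.0))
cv2.imwrite("pics/s2.png",cv2.resize(c["color"][180:380,100:400],None,fx=2.6,fy=2.6))
E
```

```text
0.2 6.16 [0.4 0.3 0.6]
0.33 6.42 [ 0.1  1.1 -0.2]
0.46 6.69 [ 0.5 -1.1  0.5]
0.59 6.96 [ 0.8 -0.5  0. ]
0.72 7.22 [-0.9 -0.2 -0.7]
0.85 7.49 [-0.1 -0.   0.7]
0.98 7.76 [-0.5 -0.3 -0.8]
1.11 8.03 [ 0.4  0.  -0.3]
1.24 8.29 [-0.1  0.1  0.3]
1.37 8.56 [ 0.3 -0.3  0.2]
1.5 8.82 [-0.3 -0.3  1. ]
(np.float32(1.4991566), 1136, array([ 0.07157847, -0.997435  ,  0.0307463 ,  0.11932756], dtype=float32), [[0.0267, 0.0865], [0.0306, 0.122], [0.0344, 0.1509]])
```

View pics/s2.png

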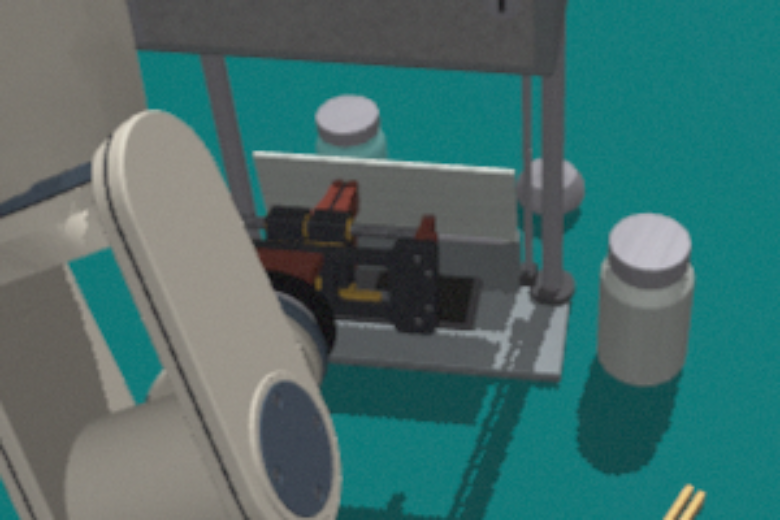

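```bash
python3 - <<'E'
from h import *
M=ori(15,0,-1)
servo_line(tcp(arc(1.585),M),feed=.05); sleep(.5)
p=arc(1.585); servo_line(tcp((-130,30,p[2]),M),feed=.12)
c=snap("scene"); print(flapangle(c,-.09,.0),get_obs()["t"])
M=ori(45,-10,-1)
reach(tcp((-110,-50,140),M),M)
servo_line(tcp((2,-50,75),M),feed=.1)
c=snap("scene"); print(flapangle(c,-.09,.09)); o=get_obs();print(o["t"],(o["force"]@R_).round(1))
cv2.imwrite("pics/s3.png",cv2.resize(c["color"][180:380,100:400],None,fx=2.6,fy=2.6))
E
```

```text
(np.float32(1.5782957), 1258, array([0.00749934, 0.99997187, 0.03414233, 0.12030731], dtype=float32), [[0.0315, 0.0859], [0.0341, 0.1211], [0.0383, 0.1512]]) 11.1667
(np.float32(1.5629221), 1153, array([ 0.00787413, -0.999969  ,  0.03414758,  0.11171702], dtype=float32), [[0.0311, 0.0863], [0.0342, 0.1264], [0.0382, 0.1516]])
13.2 [-0.9 -0.1  0.5]
```

View pics/s3.png

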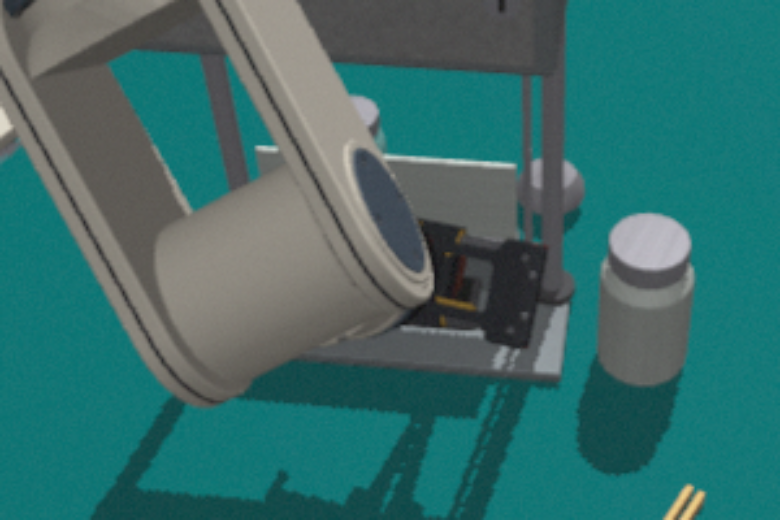

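The flap stands upright at about 90°, and the closed fingers are over the pad at about (460,275), clear of the box and canister. Next I press.

```bash
python3 - <<'E'
from h import *
M=ori(45,-10,-1)
def st(): 
    o=get_obs(); print(round(o["t"],2),((o["ee_pos"]+o["ee_rot"][:,2]*TIP-T_)@R_).round(4),(o["force"]@R_).round(1)); return (o["force"]@R_)[2]
for z in(66,60,56,52,48,44,40,38,36,34,32,30,28):
    servo_line(tcp((2,-50,z),M),feed=.05); 
    if st()>20: break
sleep(1.1); st()
E
```

```text
13.53 [ 0.0021 -0.0497  0.0655] [1.2 0.5 0.6]
13.8 [ 0.0021 -0.0498  0.0596] [ 0.1 -0.7  0.1]
14.05 [ 0.002  -0.0502  0.0563] [0.4 0.2 3.1]
14.3 [ 0.002  -0.0502  0.0523] [-0.2 -0.5  4.4]
14.55 [ 0.002  -0.0502  0.0484] [-0.4  0.2  7. ]
14.8 [ 0.002  -0.0501  0.0446] [-0.3  0.5  6.4]
15.05 [ 0.0021 -0.0498  0.0407] [-0.8  2.2  8.3]
15.3 [ 0.0021 -0.0497  0.0389] [-1.5  2.9  9.8]
15.55 [ 0.0021 -0.0496  0.037 ] [-1.6  3.8 10.9]
15.8 [ 0.0021 -0.0494  0.0351] [-1.5  4.7 11.3]
16.05 [ 0.0021 -0.0493  0.0343] [-2.5  6.9 18.1]
16.3 [ 0.0021 -0.0493  0.0337] [-3.8  9.8 27.8]
17.4 [ 0.0021 -0.0493  0.0337] [-4.1  9.1 27. ]
```

The force rises sharply below 34 mm, so the pedal is on its stop, and I held it there for over a second. Now I let it up and back out.

```bash
python3 - <<'E'
from h import *
M=ori(45,-10,-1)
servo_line(tcp((2,-50,75),M),feed=.06)
servo_line(tcp((-110,-50,140),M),feed=.12)
M2=ori(45,0,-1)
servo_line(tcp((-300,0,220),M),feed=.15)
sleep(.5)
c=snap("scene"); print(flapangle(c),get_obs()["t"])
Q=(cloud(c)-T_)@R_; m=(abs(Q[...,0]+.005)<.012)&(abs(Q[...,1]+.05)<.012)&(Q[...,2]<.08)&(Q[...,2]>0)&(c["depth"]>0)
print("pad z",np.median(Q[m][:,2]),m.sum())
s=pickle.load(open("scene0.pkl","rb"))
cv2.imwrite("pics/s4.png",c["color"])
t=snap("top"); t0=pickle.load(open("top0.pkl","rb"))
for n,(u,v) in dict(can=(326,189),jar=(295,319),bell=(278,250),peg=(381,167)).items():
    a=[x["color"][v-18:v+18,u-18:u+18].astype(int) for x in(t0,t)]; print(n,abs(a[0]-a[1]).mean().round(2))
E
```

```text
(np.float32(1.5805221), 2485, array([0.00972561, 0.99995273, 0.03419095, 0.12027751], dtype=float32), [[0.0314, 0.0855], [0.0341, 0.1208], [0.0381, 0.1511]]) 21.6417
pad z 0.050556597647047896 196
can 6.39
jar 5.47
bell 5.73
peg 5.36
```

View pics/s4.png

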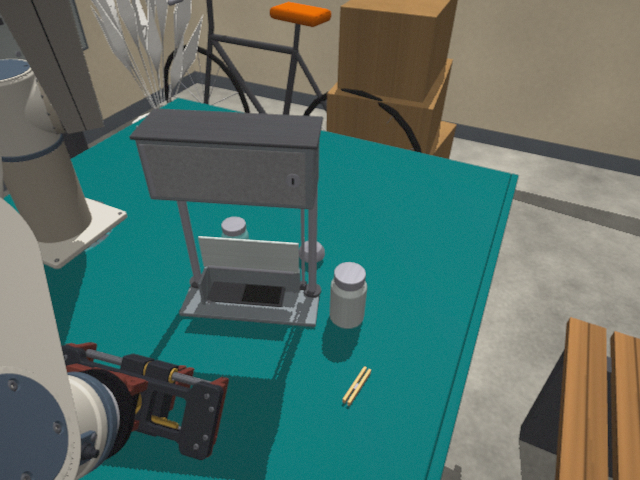

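The flap is upright at (248,253), the pedal is back up with its pad at 50.6 mm, and the bystanders sit at the same pixels as before. The arm is clear.

```bash
python3 -c "
from plant import *
print(close_job())"
```

```text
the job is handed in; nothing more can be done
None
```

Job handed in (no verdict returned): the flap stands upright at about 1.58 rad, the pedal was held at its stop for over a second and came back up, the bystanders look unmoved, and the arm is clear of everything.

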